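Zero, count and lock the filter wheel

TASK

Set the telescope filter wheel on the bench to its third position, pushing (not pinching) it by its upright crank knob: first turn it clockwise (seen from above) back against its sprung stop, press it there steadily with about 15 newtons for a good half second (never 25), and let it spring back into its zero notch. From that notch turn it counter-clockwise three clicks, letting it come to rest in each notch, and then gently push the lock bolt fully home into the rim. Leave everything else on the bench where it is.

Things in the scene. Friction and masses are not known exactly. Their poses are not given: they have to be found in the camera images.
- axis (a point): filter wheel: bare aluminium disc with 12 scallops round its rim, 188 mm across, 14 mm thick, turning on an upright axis on a grey case 300 x 300 mm, 40 mm high. Point: on the axis at the wheel's top face, 58 mm above the table. x, y: the case's own (z up; x away from the robot, yaw within 0.35 rad). Angles below: counter-clockwise from above, from this x.
- knob (a point): the wheel's crank knob: plain black upright cylinder, 16 mm across, 50 mm tall, standing on the wheel 82 mm from the axis at angle 105 deg + wheel_joint. Point half-way up, 83 mm above the table. Nothing else stands up from the wheel but a hub 32 mm across, 14 mm high. Push, do not pinch it: over 25 N of the fingers on it is too much.
- wheel: the turning wheel with all it carries (rim lug, hub, filter cells, knob). Origin on the axis at its underside, 44 mm above the table; it turns with wheel_joint.
- wheel_joint (a joint): angle of the wheel, rad, growing counter-clockwise from above. Notches every 0.5236 (30 deg): zero notch at 0, third at 1.571, last at 2.618, hard end 2.95. It starts in one of the notches 2 to 5. Clockwise of the zero notch it meets its stop. The 12 positions carry the knob and eleven dark filter cells.
- detent (a point): dark block on the case with a sprung ball that drops into the rim's notches, at angle 30 deg; point at its centre. Felt at the knob, a notch resists with about 3 to 5 N near its bottom and less towards half-way to the next notch; from there the wheel snaps on into the next notch by itself. Let go, the wheel settles in a notch.
- stop_zone (a point): about where the sprung stop stands: dark clamp with a rubber tip on the case beside the rim, no higher than the wheel; point on the case at angle 90 deg, 103 mm from the axis. A lug on the rim below the knob meets the tip at a wheel angle between -0.03 and -0.22, exactly where must be felt. It gives way at about 10 N per mm of knob travel, on top of the notch's resistance.
- post (a point): grip post of the lock bolt: black upright block, 12 mm (along the bolt) x 24 mm x 40 mm tall, about 158 mm from the axis at angle 300 deg. Point at its centre, 75 mm above the table; its x axis points outward along the bolt. Push it towards the axis from its outer side, with less than 25 N.
- bolt: the sliding lock bolt with its post: steel bar 56 mm long, 16 mm wide, in guides on the case. Origin at its round tip, 50 mm above the table; its x axis points outward.
- bolt_joint (a joint): how far the lock bolt is pushed in, m: 0 open (as it starts), 0.018 fully home (a hard end) with its round tip in a notch of the rim. It drags with about 4 N and stays where it is left; with the wheel off a notch it meets a lobe and cannot get home.
- eyepiece_mid (a point): small black telescope eyepiece, 38 mm across, 50 mm tall, standing loose on the unit's case near its rear right corner (robot side); point half-way up. Leave it alone.
- cell_mid (a point): bare metal filter ring, 32 mm across, 8 mm high, lying loose on the unit's case at its far edge, between the lock bolt and the detent block; point at its centre. Leave it alone.
- tape_mid (a point): cardboard-brown tape roll, 90 mm across, 45 mm high, on the table to the right; point at its centre. Leave it alone.
- jar_mid (a point): glass jar with metal cap, 64 mm across, 85 mm tall, on the table to the far right; point half-way up. Leave it alone.
- mug_mid (a point): white mug, 80 mm across, 90 mm tall, on the table to the left; point half-way up. Leave it alone.
- carton_mid (a point): small closed cardboard carton, 110 x 150 x 90 mm, on the table to the far left; point at its centre. Leave it alone.
- screwdriver_grip (a point): screwdriver lying on the table to the right; point at its handle. Leave it alone.

How it is judged:
By the outcome, as a careful person would: the job done as asked, in the order asked, and still so for the second after the job is handed in, with the robot touching nothing.
It also fails if it takes over 72 s, if anything falls off the work surface, if the arm or the gripper's body presses on something with over 40 N, if the wrist force passes 120 N, or if a joint passes its speed limit or range.

ROBOT

A 6-joint arm with a two-finger parallel gripper is mounted at the origin on the work surface. World frame = base frame: x ahead of the robot, y to its left, z up, the work surface at z = 0. Lengths are in mm, angles in rad, forces in N, time in s.
With the tool pointing down it reaches from about 350 to 875 mm from the base axis. Payload 4.2 kg.
Tool frame: the origin (TCP) lies at the very end of the fingers, on their centre line; the grasp point (between the pads) lies 19 mm behind it (arm.pinch_z is the distance from the TCP to the grasp point, in mm); x points along the fingers, y is the direction in which the jaws open and shut, and the axes are right-handed (so a half turn about x gives the same grasp; the last joint's range is limited). The gripper opens to 85 mm and grips with 20 to 120 N. Pads are 22 mm wide; open, the fingers measure 114 mm over their backs; the gripper's body (76 mm by 85 mm) begins 54 mm behind the grasp point. The pads swing forward as they close: fully open they stand 13 mm farther back than shut.
Start: joints at [-0.87, 0.385, 0.008, 0, -1.194, -0.259], TCP at [267.241, -564.961, 231.312] pointing down, gripper open.
Joint ranges: [-3.14, 3.14], [-1.21, 2.06], [-1.07, 1.41], [-3.16, 2.05], [-2.99, -0.16], [-3.1, 3.1]. Speed limits (rad/s): [2.79, 2.79, 3.14, 3.14, 3.14, 3.14].

INTERFACE

Orientations are given as a unit quaternion [x, y, z, w].
In Python, from bench import arm gives the robot as it stands.
- The arm moves only by the tool drive_tool, never from a script. Its argument "motion" is a list of rows, each a list of 4 numbers: the shift along the tool's x, y, z in mm, then the turn about the tool's x in degrees. In form: [[dx, dy, dz, spin], ...]. A call has 1 to 10 rows; each row shifts and turns the commanded pose from where the row before left it, along the tool's axes as they then stand; what a row does not reach is not made up. A row lasts 1/12 s, in which the tool goes at most 41.7 mm and 7.16 degrees, less where a joint would pass 70% of its speed; a pose out of reach is approached as far as the arm can. A call with a gripper value outside its range is refused whole. "grip" is the finger opening in mm, from 0 to 85.4, set as the call begins (left out, the last holds). The fingers move at their own pace and stop on an object; the grip force is fixed at half the most. Time passes only in rows, so rows that do not move let the fingers close. It gives the time, the measured TCP pose, the force and the opening at its end, in the units of the state.
- arm.read_state(): the state, without advancing time (a new reading comes with each control period).
- arm.get_image(name): name is "scene" or "top" or "wrist"; returns the picture (480x640x3 uint8, red, green, blue); there is no depth.
- arm.calibration(name): a dict with "K" (3x3 intrinsics, pixels), "eye" and "attitude" of the camera in the world; the wrist camera has in their place "T_tool_cam" (4x4, takes a point from camera to tool coordinates, whose origin is the TCP and whose axes are the tool frame's). Camera axes: x right, y up, looking along -z (the intrinsics and any distortion apply to the point x, -y, -z); pixel columns grow to the right and rows downward; lengths in mm; the calibration is good to about 2 mm. A picture is of the moment at which its call begins: read the wrist's pose just before it. calibration takes no time and is no camera call.
- arm.job_done(): hands the job in, once; it reports no verdict.
The state is a dict: "clock": time; "joints": joint angles; "joint_vel": joint speeds; "joint_efforts": joint torques, N m; "position": TCP position; "ee_rot": TCP orientation; "contact_force": force on the tool from outside, world axes, zero at the start; "wrist_torque": the same for the moment, N m; "gripper_width": finger opening in mm.
Only numpy, scipy, OpenCV 4.12 (cv2) and the standard library are available. Lean on these libraries where they do the work, as an engineer would, in place of code of your own. Each camera call takes 0.05 s, during which the arm holds its last target. There are 200 camera calls.

## Working session

There is one attempt and no reset: what is moved stays moved. The work goes in short steps, Python scripts to look and compute and a tool call to move; the robot and the scene stay as the last step left them, time stands still between calls to the robot, and variables do not carry over. Pictures are saved under pics/ and viewed, about 8 in all and at most 12, crops included, and the job is handed in when it is done.

Besides the shell and the picture viewer there is one more tool, called in YAML: its name, and indented under it one key for each argument. drive_tool: Moves the arm, as the interface text tells. Its arguments: {"type":"object","properties":{"motion":{"type":"array"},"grip":{"type":"number"}},"required":["motion"]}

```bash
mkdir -p pics; ls
python3 - <<'E'
from bench import arm
import cv2
for n in("top","scene"):
    c=arm.calibration(n);print(n,c)
    cv2.imwrite(f"pics/{n}0.png",arm.get_image(n)[:,:,::-1])
print(arm.calibration("wrist"));print(arm.read_state())
E
```

```text
pics
top {'K': array([[455.51777383,   0.        , 317.64946616],
       [  0.        , 455.51777383, 233.06092502],
       [  0.        ,   0.        ,   1.        ]]), 'eye': array([ 433.78566146,   12.40565347, 1101.68512105]), 'attitude': array([ 0.03594232, -0.03097472, -0.69862534,  0.71391271])}
scene {'K': array([[455.09079128,   0.        , 326.71443409],
       [  0.        , 455.09079128, 236.23817416],
       [  0.        ,   0.        ,   1.        ]]), 'eye': array([1067.41357929,  574.69559105,  733.26424286]), 'attitude': array([0.15658906, 0.40218209, 0.83747774, 0.33520212])}
{'K': array([[383.75001623,   0.        , 318.7412676 ],
       [  0.        , 383.75001623, 241.02024237],
       [  0.        ,   0.        ,   1.        ]]), 'T_tool_cam': array([[ 8.30981113e-04,  2.97000602e-01, -9.54876930e-01,
        -1.41769214e+02],
       [ 9.99999611e-01, -5.29463188e-04,  7.05567265e-04,
         1.68700098e-01],
       [-2.96018281e-04, -9.54877145e-01, -2.97000926e-01,
        -7.68053870e+01],
       [ 0.00000000e+00,  0.00000000e+00,  0.00000000e+00,
         1.00000000e+00]])}
{'clock': 0.1, 'joints': array([-8.70398490e-01,  3.85485347e-01,  6.77337005e-03, -3.85922228e-04,
       -1.19400076e+00, -2.58601015e-01]), 'joint_vel': array([-0.00124195, -0.00047584,  0.00223049,  0.00228579, -0.00041869,
       -0.00101614]), 'joint_efforts': array([-1.56918046e-03, -3.93318737e+01,  1.88928080e+01,  4.19798121e+00,
       -2.62515488e-03, -2.48767790e-06]), 'position': array([ 267.01555146, -564.52613304,  230.33907858]), 'ee_rot': array([-0.15422272,  0.69013555,  0.15554202,  0.68973543]), 'contact_force': array([-0.41874268, -0.39749063, -0.57036721]), 'wrist_torque': array([ 0.05524369, -0.04380199,  0.03668738]), 'gripper_width': 85.34673644112314}
```

View pics/top0.png

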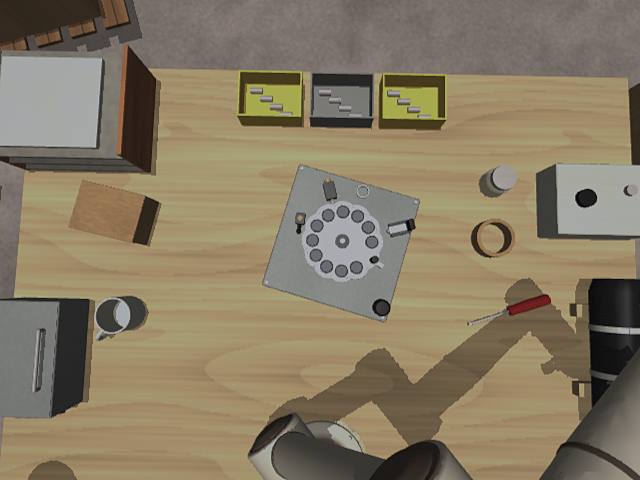

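View pics/scene0.png

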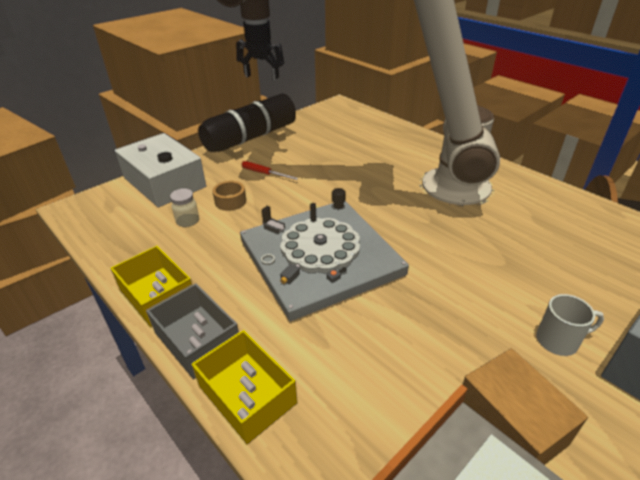

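Top view: case corners about (301,165), (420,201), (385,321), (263,284); wheel centre about (343,241); knob about (376,261), so the wheel is near notch 5; post about (410,226); stop (300,222); eyepiece (381,307). The scene view confirms the layout.

```bash
cat > h.py <<'E'
import numpy as np,cv2
from scipy.spatial.transform import Rotation as R
from bench import arm
def ray(n,uv,z,st=None):
    c=arm.calibration(n);K=c["K"]
    d=np.array([(uv[0]-K[0,2])/K[0,0],-(uv[1]-K[1,2])/K[1,1],-1.])
    if n=="wrist":
        T=c["T_tool_cam"];Q=R.from_quat(st["ee_rot"])
        e=Q.apply(T[:3,3])+st["position"];d=Q.apply(T[:3,:3]@d)
    else: e=c["eye"];d=R.from_quat(c["attitude"]).apply(d)
    return e+d*(z-e[2])/d[2]
E
python3 - <<'E'
from h import *
im=cv2.imread("pics/top0.png")
hsv=cv2.cvtColor(im,cv2.COLOR_BGR2HSV)
roi=np.zeros(im.shape[:2],np.uint8);roi[150:335,250:430]=255
wood=(hsv[...,1]>60)&(hsv[...,2]>90)
m=((~wood)&(roi>0)).astype(np.uint8)*255
cs,_=cv2.findContours(m,0,2);c=max(cs,key=cv2.contourArea)
r=cv2.minAreaRect(c);print("rect",r)
P=np.array([ray("top",p,40) for p in cv2.boxPoints(r)]);print(P.round(1),P.mean(0).round(1),[np.linalg.norm(P[i]-P[i-1]).round(1) for i in range(4)])
e=P[1]-P[0];print("edge yaw deg",np.degrees(np.arctan2(e[1],e[0])))
for t in (185,195,205):
    g=((im.min(2)>t)&(roi>0)).astype(np.uint8)*255
    cs,_=cv2.findContours(g,0,2);c=max(cs,key=cv2.contourArea)
    el=cv2.fitEllipse(cv2.convexHull(c));print(t,el,ray("top",el[0],58).round(1))
d=((im.max(2)<50)&(roi>0)).astype(np.uint8)
n,_,s,ce=cv2.connectedComponentsWithStats(d)
for i in range(1,n):
    if s[i,4]>8: print(s[i],ce[i].round(1),ray("top",ce[i],83).round(1))
st=arm.read_state();print(R.from_quat(st["ee_rot"]).as_matrix().round(3))
b=cv2.resize(im[150:335,250:430],None,fx=3.2,fy=3.2,interpolation=2);cv2.imwrite("pics/c.png",b)
E
```

```text
rect ((342.229736328125, 242.37838745117188), (130.05946350097656, 128.07440185546875), 17.10272979736328)
[[ 412.1  149.1   40. ]
 [ 703.1   69.2   40. ]
 [ 617.3 -225.8   40. ]
 [ 331.1 -139.4   40. ]] [515.9 -36.7  40. ] [np.float64(299.7), np.float64(301.8), np.float64(307.2), np.float64(298.9)]
edge yaw deg -15.342815244116577Traceback (most recent call last):
  File "<stdin>", line 14, in <module>
cv2.error: OpenCV(4.12.0) /io/opencv/modules/imgproc/src/shapedescr.cpp:361: error: (-201:Incorrect size of input array) There should be at least 5 points to fit the ellipse in function 'fitEllipseNoDirect'
```

Run:
```python
from h import *
im=cv2.imread("pics/top0.png")
roi=np.zeros(im.shape[:2],np.uint8);roi[190:290,292:388]=255
print("grays",im[241,331],im[150+30,330],im[270,300],im[241,343])
g=cv2.cvtColor(im,cv2.COLOR_BGR2GRAY)
t,_=cv2.threshold(g[190:290,292:388],0,255,cv2.THRESH_OTSU);print(t)
for t in (165,175,185):
    m=((g>t)&(roi>0)).astype(np.uint8)*255
    cs,_=cv2.findContours(m,0,2);c=max(cs,key=cv2.contourArea)
    if len(c)<6: continue
    el=cv2.fitEllipse(cv2.convexHull(c));print(t,el,ray("top",el[0],58).round(1))
roi[:]=0;roi[150:335,250:430]=255
d=((im.max(2)<50)&(roi>0)).astype(np.uint8)
n,_,s,ce=cv2.connectedComponentsWithStats(d)
for i in range(1,n):
    if s[i,4]>8: print(s[i],ce[i].round(1),ray("top",ce[i],83).round(1))
st=arm.read_state();print(R.from_quat(st["ee_rot"]).as_matrix().round(3))
b=cv2.resize(im[150:335,250:430],None,fx=3.2,fy=3.2,interpolation=2);cv2.imwrite("pics/c.png",b)
```

```text
grays [176 171 168] [68 85 95] [130 133 131] [186 180 177]
120.0
165 ((341.7638244628906, 240.9692840576172), (79.26825714111328, 80.37039184570312), 89.0297622680664) [515.7 -34.9  58. ]
175 ((341.9676208496094, 240.4047088623047), (3.197256088256836, 4.1565070152282715), 86.34163665771484) [517.1 -35.4  58. ]
[297 219   8  15  41] [299.6 227.3] [542.5  61.5  83. ]
[405 219  10  12  64] [409.8 224.7] [ 553.7 -186.    83. ]
[370 257   5   6  13] [371.4 260.3] [ 471.9 -100.6   83. ]
[373 299  17  17 115] [380.6 306.8] [ 369.7 -122.1   83. ]
[[-0.001 -0.427  0.904]
 [ 0.002  0.904  0.427]
 [-1.     0.002 -0.   ]]
```

View pics/c.png

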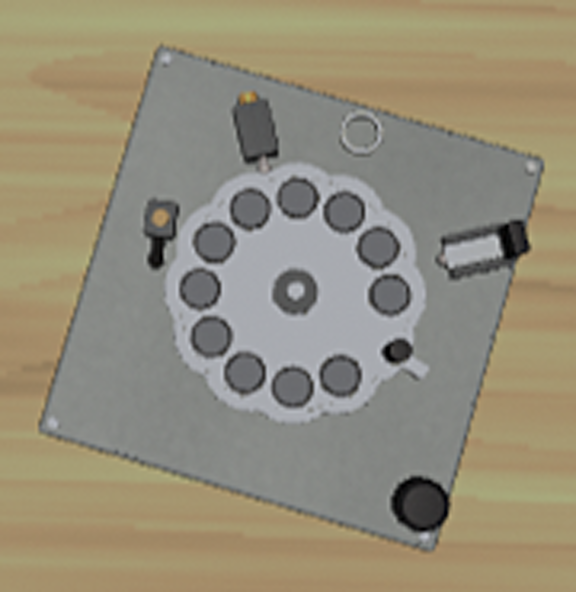

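Crop: axis about px (342,241), giving (516,-36); case yaw about -16°. The knob is at about px (374,259), lug pointing outward, which matches notch 5 (predicted (474,-106)). The post matches its prediction (554,-189). Moving above the knob.

drive_tool:
  motion:
    - [2, 10, 12, 0]
    - [4, 20, 24, 0]
    - [5, 24, 28, 0]
    - [5, 24, 28, 0]
    - [5, 24, 28, 0]
    - [5, 24, 28, 0]
    - [5, 24, 28, 0]
    - [5, 24, 28, 0]
    - [5, 24, 28, 0]
    - [5, 24, 28, 0]
  grip: 50

```text
clock: 0.93
position: [407.5, -251.3, 184.9]
ee_rot: [-0.155, 0.69, 0.155, 0.69]
contact_force: [0.7, -0.5, 0.4]
gripper_width: 50.1
```

drive_tool:
  motion:
    - [5, 24, 28, -7]
    - [5, 24, 29, 0]
    - [4, 24, 28, 0]
    - [2, 14, 18, 0]
    - [1, 10, 12, 0]
    - [0, 8, 8, 0]
    - [0, 0, 0, -7]
    - [0, 0, 0, -7]
    - [0, 0, 0, -7]
    - [0, 0, 0, -7]

```text
clock: 1.77
position: [459.6, -101.2, 168.2]
ee_rot: [-0.357, 0.611, 0.357, 0.61]
contact_force: [-0.4, -0.2, -0.2]
gripper_width: 49.7
```

drive_tool:
  motion:
    - [0, 0, 0, -7]
    - [0, 0, 0, -7]
    - [0, 0, 0, -7]
    - [0, 0, 0, -7]
    - [0, 0, 0, -7]
    - [0, 0, 0, -7]
    - [0, 0, 0, -7]
    - [0, 0, 0, -7]
    - [0, 0, 0, -7]
    - [0, 0, 0, -7]

```text
clock: 2.6
position: [459.5, -101.4, 168.2]
ee_rot: [-0.642, 0.296, 0.643, 0.295]
contact_force: [-0.3, -0.1, 0.9]
gripper_width: 49.6
```

drive_tool:
  motion:
    - [0, 0, 0, -7]
    - [0, 0, 0, -7]
    - [0, 0, 0, -7]
    - [0, 0, 0, -7]
    - [0, 0, 0, -7]
    - [0, 0, 0, -7]
    - [0, 0, 0, -7]
    - [0, 0, 0, -7]
    - [0, 0, 0, -7]
    - [0, 0, 0, -7]

```text
clock: 3.43
position: [459.5, -101.4, 168.2]
ee_rot: [-0.696, -0.127, 0.696, -0.126]
contact_force: [0.4, 0.0, 0.0]
gripper_width: 49.7
```

```bash
cat >> h.py <<'E'
A=np.array([516.,-36.]);YAW=-16.
def where(p=True):
    "tool pose about the axis: yaw of tool y, TCP radial/tangential about axis"
    st=arm.read_state();M=R.from_quat(st["ee_rot"]).as_matrix()
    d=st["position"][:2]-A
    ya=np.degrees(np.arctan2(M[1,1],M[0,1]))%360
    if p: print("t",round(st["clock"],2),"pos",st["position"].round(1),"yaw_y",round(ya,2),"case phi",round((ya-90-YAW)%360,2),
      "in tool y,z from axis",(d@M[:2,1]).round(1),(d@M[:2,2]).round(1),"F",st["contact_force"].round(1),"Ftool",(M.T@st["contact_force"]).round(1),"j6",st["joints"][5].round(2),"w",round(st["gripper_width"],1),"tilt",M[:,0].round(3))
    return st,M
E
python3 -c "
from h import *
st,_=where();cv2.imwrite('pics/w1.png',arm.get_image('wrist')[:,:,::-1])"
```

```text
t 3.43 pos [ 459.5 -101.4  168.2] yaw_y 290.61 case phi 216.61 in tool y,z from axis 41.4 75.9 F [0.4 0.  0. ] Ftool [-0.   0.1 -0.3] j6 1.8 w 49.7 tilt [-0.001  0.    -1.   ]
```

View pics/w1.png

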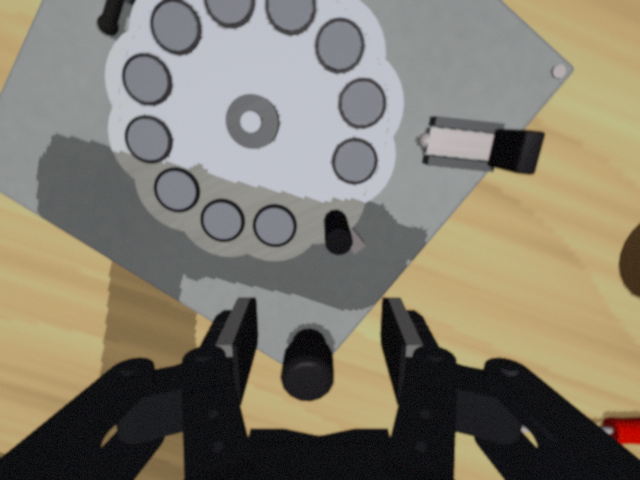

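Run:
```python
from h import *
st=arm.read_state();im=cv2.imread("pics/w1.png");g=im.max(2)
m=(g<70).astype(np.uint8);m[280:]=0
n,_,s,ce=cv2.connectedComponentsWithStats(m)
for i in range(1,n):
    if s[i,4]>150:print(s[i],ce[i].round(1))
hub=(im[121,252],)
cs=cv2.HoughCircles(cv2.cvtColor(im,6)[80:165,210:295],cv2.HOUGH_GRADIENT,1,40,param1=80,param2=12,minRadius=20,maxRadius=34)
print(cs)
for uv,z in (((252,121),72),((250.5,121),72),((339,240),108),((338,232),83)): print(uv,ray("wrist",uv,z,st).round(1))
# cells as circle around the axis
cells=[(176,26),(147,79),(149,138),(177,190),(223,220),(275,225),(355,161),(362,103),(340,45)]
p=np.array([ray("wrist",c,58,st)[:2] for c in cells])
q=np.linalg.lstsq(np.c_[2*p,np.ones(len(p))],(p**2).sum(1),rcond=None)[0]
print("axis",q[:2].round(1),"r",np.sqrt(q[2]+q[0]**2+q[1]**2))
d=p-q[:2];print(((np.degrees(np.arctan2(d[:,1],d[:,0])))%30).round(1))
```

```text
[ 98   0  36  36 672] [111.4  16.1]
[ 487  129   57   44 1909] [515.2 150. ]
[154 168  46  44 290] [179.5 187.5]
[201 199  43  42 249] [223.9 217. ]
[253 205  43  41 240] [275.5 222.1]
[325 210  27  45 983] [337.  232.9]
[621 230  19  50 695] [631.3 259.1]
[[[42.5 41.5 26.6]]]
(252, 121) [515.9 -37.8  72. ]
(250.5, 121) [515.5 -37.   72. ]
(339, 240) [ 475.4 -107.4  108. ]
(338, 232) [ 473.2 -109.    83. ]
axis [515.5 -36.9] r 68.2923234151607
[29.9 29.9 29.5  0.1  0.1 30.  29.8 29.8 29.9]
```

drive_tool:
  motion:
    - [0, 0, 0, -6.5]
    - [0, 0, 0, -6.5]
    - [0, 0, 0, -6.5]
    - [0, 0, 0, -6.5]
    - [0, 0, 0, -6.6]
    - [0, 0, 0, -6.6]
    - [0, 8, -0.9, 0]
    - [6, 8.2, -0.9, 0]
    - [14, 0, 0, 0]
    - [10, 0, 0, 0]

```text
clock: 4.32
position: [475.6, -108.2, 137.2]
ee_rot: [0.615, 0.349, -0.615, 0.349]
contact_force: [0.1, -0.1, -0.4]
gripper_width: 49.8
```

```bash
sed -i 's/^A=.*/A=np.array([515.6,-37.2]);YAW=-15.2/' h.py; python3 -c "
from h import *
where()"
```

```text
t 4.32 pos [ 475.6 -108.2  137.2] yaw_y 329.22 case phi 254.42 in tool y,z from axis 2.0 81.4 F [ 0.1 -0.1 -0.4] Ftool [0.4 0.1 0. ] j6 2.49 w 49.8 tilt [ 0.  0. -1.]
```

drive_tool:
  motion:
    - [12, 0, 0.6, 0]
    - [12, 0, 0, 0]
    - [12, 0, 0, 0]
    - [12, 0, 0, 0]
    - [12, 0, 0, 0]
    - [8, 0, 0, 0]
    - [3, -4, 0, 0]
    - [0, -5, 0, 0]
    - [0, -4, 0, 0]
    - [0, -3, 0, 0]

```text
clock: 5.15
position: [460.5, -99.9, 67.8]
ee_rot: [0.614, 0.351, -0.614, 0.351]
contact_force: [-0.6, 0.2, -0.1]
gripper_width: 49.7
```

```bash
python3 -c "
from h import *
where()"
```

```text
t 5.15 pos [460.5 -99.9  67.8] yaw_y 329.49 case phi 254.69 in tool y,z from axis -15.6 82.0 F [-0.6  0.2 -0.1] Ftool [ 0.1 -0.6  0.1] j6 2.48 w 49.7 tilt [ 0.001  0.    -1.   ]
```

drive_tool:
  motion:
    - [0, -2, -0.4, 1]
    - [0, -3.56, -0.82, 2.5]
    - [0, -3.56, -0.82, 2.5]
    - [0, -3.56, -0.82, 2.5]
    - [0, -3.56, -0.82, 2.5]
    - [0, -3.56, -0.82, 2.5]

```text
clock: 5.65
position: [448.2, -85.0, 68.2]
ee_rot: [0.652, 0.275, -0.65, 0.276]
contact_force: [1.1, -2.7, -0.2]
gripper_width: 50.2
```

```bash
python3 -c "
from h import *
where()"
```

```text
t 5.65 pos [448.2 -85.   68.2] yaw_y 315.85 case phi 241.05 in tool y,z from axis -15.0 81.3 F [ 1.1 -2.7 -0.2] Ftool [0.2 2.7 1.2] j6 2.2 w 50.2 tilt [ 0.003 -0.    -1.   ]
```

drive_tool:
  motion:
    - [0, -4.27, -1, 3]
    - [0, -4.27, -1, 3]
    - [0, -4.27, -1, 3]
    - [0, -4.27, -1, 3]
    - [0, -4.27, -1, 3]
    - [0, -4.27, -1, 3]
    - [0, -4.27, -1, 3]
    - [0, -4.27, -1, 3]
    - [0, -4.27, -1, 3]
    - [0, -4.27, -1, 3]

```text
clock: 6.48
position: [433.2, -44.1, 68.0]
ee_rot: [0.701, 0.097, -0.7, 0.097]
contact_force: [1.2, -2.7, 0.2]
gripper_width: 50.1
```

```bash
python3 -c "
from h import *
where()"
```

```text
t 6.48 pos [433.2 -44.1  68. ] yaw_y 285.82 case phi 211.02 in tool y,z from axis -15.9 81.1 F [ 1.2 -2.7  0.2] Ftool [-0.2  2.9 -0.4] j6 1.57 w 50.1 tilt [ 0.001 -0.    -1.   ]
```

drive_tool:
  motion:
    - [0, -4.27, -1, 3]
    - [0, -4.27, -1, 3]
    - [0, -4.27, -1, 3]
    - [0, -4.27, -1, 3]
    - [0, -4.27, -1, 3]
    - [0, -4.27, -1, 3]
    - [0, -4.27, -1, 3]
    - [0, -4.27, -1, 3]
    - [0, -4.27, -1, 3]
    - [0, -4.27, -1, 3]

```text
clock: 7.32
position: [441.0, -1.6, 67.9]
ee_rot: [0.702, -0.087, -0.701, -0.087]
contact_force: [0.4, -3.7, 0.7]
gripper_width: 50.5
```

drive_tool:
  motion:
    - [0, -4.27, -1, 3]
    - [0, -4.27, -1, 3]
    - [0, -4.27, -1, 3]
    - [0, -4.27, -1, 3]
    - [0, -4.27, -1, 3]
    - [0, -4.27, -1, 3]
    - [0, -4.27, -1, 3]
    - [0, -4.27, -1, 3]
    - [0, -4.27, -1, 3]
    - [0, -4.27, -1, 3]

```text
clock: 8.15
position: [468.3, 30.8, 67.8]
ee_rot: [-0.655, 0.267, 0.656, 0.265]
contact_force: [-1.2, -3.2, 1.6]
gripper_width: 50.1
```

```bash
python3 -c "
from h import *
where()"
```

```text
t 8.15 pos [468.3  30.8  67.8] yaw_y 225.81 case phi 151.01 in tool y,z from axis -15.8 81.3 F [-1.2 -3.2  1.6] Ftool [-1.6  3.1 -1.4] j6 0.39 w 50.1 tilt [-0.002 -0.001 -1.   ]
```

drive_tool:
  motion:
    - [0, -4.27, -1, 3]
    - [0, -4.27, -1, 3]
    - [0, -4.27, -1, 3]
    - [0, -4.27, -1, 3]
    - [0, -4.27, -1, 3]
    - [0, -4.27, -1, 3]
    - [0, -4.27, -1, 3]
    - [0, -4.27, -1, 3]
    - [0, -4.27, -1, 3]
    - [0, -2.14, -0.4, 1.5]

```text
clock: 8.98
position: [506.5, 45.3, 67.6]
ee_rot: [-0.569, 0.42, 0.57, 0.418]
contact_force: [-2.9, -0.7, 1.5]
gripper_width: 50.1
```

drive_tool:
  motion:
    - [0, -2.14, -0.5, 1.5]
    - [0, -2.14, -0.5, 1.5]
    - [0, -2.14, -0.5, 1.5]
    - [0, -2.14, -0.5, 1.5]
    - [0, -2.14, -0.5, 1.5]

```text
clock: 9.4
position: [520.0, 46.3, 67.6]
ee_rot: [0.542, -0.454, -0.541, -0.456]
contact_force: [0.6, -0.6, -0.9]
gripper_width: 49.8
```

```bash
python3 -c "
from h import *
where()"
```

```text
t 9.4 pos [520.   46.3  67.6] yaw_y 189.89 case phi 115.09 in tool y,z from axis -18.7 81.5 F [ 0.6 -0.6 -0.9] Ftool [ 0.9 -0.5 -0.7] j6 -0.23 w 49.8 tilt [ 0.002  0.001 -1.   ]
```

drive_tool:
  motion:
    - [0, -1.43, -0.3, 1]
    - [0, -1.43, -0.3, 1]
    - [0, -1.43, -0.3, 1]
    - [0, -1.43, -0.3, 1]
    - [0, -1.43, -0.3, 1]
    - [0, -1.43, -0.3, 1]
    - [0, -1.43, -0.3, 1]
    - [0, -1, -0.3, 1]
    - [0, -0.5, 0, 0.5]
    - [0, 0, 0, 0]

```text
clock: 10.23
position: [530.8, 44.9, 67.3]
ee_rot: [0.506, -0.493, -0.506, -0.494]
contact_force: [-0.3, -0.1, 0.1]
gripper_width: 50.0
```

```bash
python3 -c "
from h import *
where()"
```

```text
t 10.23 pos [530.8  44.9  67.3] yaw_y 181.48 case phi 106.68 in tool y,z from axis -17.3 81.7 F [-0.3 -0.1  0.1] Ftool [-0.1  0.3 -0.1] j6 -0.36 w 50.0 tilt [ 0.  0. -1.]
```

drive_tool:
  motion:
    - [0, -0.8, -0.1, 0.6]
    - [0, -0.8, -0.1, 0.6]
    - [0, -0.8, -0.1, 0.6]
    - [0, -0.8, -0.1, 0.6]
    - [0, 0, 0, 0]

```text
clock: 10.65
position: [534.0, 44.6, 67.3]
ee_rot: [-0.496, 0.504, 0.496, 0.504]
contact_force: [0.5, -0.5, -0.1]
gripper_width: 49.9
```

drive_tool:
  motion:
    - [0, -0.6, -0.1, 0.4]
    - [0, -0.6, -0.1, 0.4]
    - [0, -0.6, -0.1, 0.4]
    - [0, 0, 0, 0]

```text
clock: 10.98
position: [534.8, 44.1, 67.2]
ee_rot: [-0.49, 0.51, 0.491, 0.509]
contact_force: [-3.3, 0.8, 2.8]
gripper_width: 50.0
```

drive_tool:
  motion:
    - [0, -0.5, -0.1, 0.3]
    - [0, -0.5, -0.1, 0.3]
    - [0, 0, 0, 0]

```text
clock: 11.23
position: [535.5, 43.9, 67.1]
ee_rot: [-0.487, 0.512, 0.488, 0.511]
contact_force: [-4.8, 1.5, 1.5]
gripper_width: 49.9
```

drive_tool:
  motion:
    - [0, -0.5, -0.1, 0.3]
    - [0, -0.5, -0.1, 0.3]
    - [0, 0, 0, 0]

```text
clock: 11.48
position: [536.7, 43.7, 67.2]
ee_rot: [-0.485, 0.515, 0.486, 0.514]
contact_force: [-4.8, 0.9, 3.7]
gripper_width: 49.5
```

```bash
python3 -c "
from h import *
where()"
```

```text
t 11.48 pos [536.7  43.7  67.2] yaw_y 176.68 case phi 101.88 in tool y,z from axis -16.4 82.0 F [-4.8  0.9  3.7] Ftool [-3.7  4.8  0.6] j6 -0.44 w 49.5 tilt [-0.002 -0.    -1.   ]
```

drive_tool:
  motion:
    - [0, -0.5, -0.1, 0.3]
    - [0, -0.5, -0.1, 0.3]
    - [0, 0, 0, 0]

```text
clock: 11.73
position: [537.9, 43.5, 67.2]
ee_rot: [-0.482, 0.517, 0.483, 0.516]
contact_force: [-2.5, 2.1, 2.2]
gripper_width: 50.4
```

drive_tool:
  motion:
    - [0, -0.5, -0.1, 0.3]
    - [0, -0.5, -0.1, 0.3]
    - [0, 0, 0, 0]

```text
clock: 11.98
position: [539.1, 43.3, 67.2]
ee_rot: [-0.48, 0.52, 0.48, 0.519]
contact_force: [-3.6, 2.3, 2.4]
gripper_width: 49.8
```

drive_tool:
  motion:
    - [0, -0.6, -0.1, 0.4]
    - [0, -0.6, -0.1, 0.4]
    - [0, 0, 0, 0]

```text
clock: 12.23
position: [540.6, 42.9, 67.2]
ee_rot: [-0.476, 0.523, 0.476, 0.523]
contact_force: [-3.5, 2.5, 0.9]
gripper_width: 50.4
```

drive_tool:
  motion:
    - [0, -0.6, -0.1, 0.4]
    - [0, -0.6, -0.1, 0.4]
    - [0, 0, 0, 0]

```text
clock: 12.48
position: [542.0, 42.6, 67.2]
ee_rot: [-0.473, 0.526, 0.473, 0.526]
contact_force: [-3.0, 1.3, 1.9]
gripper_width: 49.8
```

drive_tool:
  motion:
    - [0, -0.6, -0.1, 0.4]
    - [0, -0.6, -0.1, 0.4]
    - [0, 0, 0, 0]

```text
clock: 12.73
position: [542.8, 42.2, 67.2]
ee_rot: [-0.469, 0.53, 0.469, 0.529]
contact_force: [-5.3, 2.8, 3.8]
gripper_width: 50.2
```

drive_tool:
  motion:
    - [0, -0.5, -0.1, 0.3]
    - [0, -0.5, -0.1, 0.3]
    - [0, 0, 0, 0]

```text
clock: 12.98
position: [543.0, 41.9, 67.2]
ee_rot: [-0.466, 0.532, 0.467, 0.531]
contact_force: [-6.0, 3.6, 4.2]
gripper_width: 50.0
```

```bash
python3 -c "
from h import *
where()"
```

```text
t 12.98 pos [543.   41.9  67.2] yaw_y 172.45 case phi 97.65 in tool y,z from axis -16.8 82.0 F [-6.   3.6  4.2] Ftool [-4.2  6.4  2.7] j6 -0.51 w 50.0 tilt [-0.002 -0.    -1.   ]
```

drive_tool:
  motion:
    - [0, -0.5, 0, 0]
    - [0, -0.5, 0, 0]
    - [0, 0, 0, 0]

```text
clock: 13.23
position: [543.3, 41.9, 67.1]
ee_rot: [-0.465, 0.533, 0.467, 0.531]
contact_force: [-9.3, 4.1, 5.2]
gripper_width: 50.1
```

```bash
python3 -c "
from h import *
where()"
```

```text
t 13.23 pos [543.3  41.9  67.1] yaw_y 172.45 case phi 97.65 in tool y,z from axis -17.0 82.0 F [-9.3  4.1  5.2] Ftool [-5.1  9.8  2.9] j6 -0.5 w 50.1 tilt [-0.004 -0.    -1.   ]
```

drive_tool:
  motion:
    - [0, -0.5, 0, 0]
    - [0, -0.5, 0, 0]
    - [0, -0.4, 0, 0]
    - [0, 0, 0, 0]

```text
clock: 13.57
position: [543.6, 41.8, 67.0]
ee_rot: [-0.465, 0.534, 0.467, 0.53]
contact_force: [-11.0, 5.9, 7.4]
gripper_width: 50.0
```

```bash
python3 -c "
from h import *
where()"
```

```text
t 13.57 pos [543.6  41.8  67. ] yaw_y 172.43 case phi 97.63 in tool y,z from axis -17.3 82.0 F [-11.    5.9   7.4] Ftool [-7.3 11.8  4.3] j6 -0.5 w 50.0 tilt [-0.006 -0.    -1.   ]
```

drive_tool:
  motion:
    - [-0.6, -0.4, 0.4, 0]
    - [-0.6, -0.4, 0.4, 0]
    - [0, 0, 0, 0]
    - [0, 0, 0, 0]

```text
clock: 13.9
position: [543.5, 41.8, 67.0]
ee_rot: [-0.464, 0.535, 0.467, 0.529]
contact_force: [-10.6, 3.9, 1.9]
gripper_width: 50.1
```

```bash
python3 -c "
from h import *
where()"
```

```text
t 13.9 pos [543.5  41.8  67. ] yaw_y 172.41 case phi 97.61 in tool y,z from axis -17.2 82.0 F [-10.6   3.9   1.9] Ftool [-1.9 11.   2.4] j6 -0.5 w 50.1 tilt [-0.008 -0.001 -1.   ]
```

drive_tool:
  motion:
    - [0, -0.6, 0.3, 0]
    - [0, -0.6, 0, 0]
    - [0, 0, 0, 0]
    - [0, 0, 0, 0]

```text
clock: 14.23
position: [543.7, 41.8, 67.0]
ee_rot: [-0.464, 0.535, 0.468, 0.529]
contact_force: [-12.8, 4.7, 3.8]
gripper_width: 50.2
```

```bash
python3 -c "
from h import *
where()"
```

```text
t 14.23 pos [543.7  41.8  67. ] yaw_y 172.39 case phi 97.59 in tool y,z from axis -17.4 82.0 F [-12.8   4.7   3.8] Ftool [-3.7 13.3  2.9] j6 -0.5 w 50.2 tilt [-0.011 -0.002 -1.   ]
```

drive_tool:
  motion:
    - [-0.4, -0.6, 0, 0]
    - [0, 0, 0, 0]
    - [0, 0, 0, 0]
    - [0, 0, 0, 0]
    - [0, 0, 0, 0]
    - [0, 0, 0, 0]

```text
clock: 14.73
position: [543.7, 41.8, 66.9]
ee_rot: [-0.463, 0.536, 0.468, 0.529]
contact_force: [-12.8, 6.4, 3.4]
gripper_width: 50.1
```

```bash
python3 -c "
from h import *
where()"
```

```text
t 14.73 pos [543.7  41.8  66.9] yaw_y 172.38 case phi 97.58 in tool y,z from axis -17.4 82.0 F [-12.8   6.4   3.4] Ftool [-3.2 13.6  4.6] j6 -0.5 w 50.1 tilt [-0.012 -0.002 -1.   ]
```

drive_tool:
  motion:
    - [0, -0.4, 0.2, 0]
    - [0, 0, 0, 0]
    - [0, 0, 0, 0]
    - [0, 0, 0, 0]
    - [0, 0, 0, 0]
    - [0, 0, 0, 0]
    - [0, 0, 0, 0]
    - [0, 0, 0, 0]
    - [0, 0, 0, 0]
    - [0, 0, 0, 0]

```text
clock: 15.57
position: [543.8, 41.7, 66.9]
ee_rot: [-0.463, 0.536, 0.468, 0.528]
contact_force: [-14.4, 4.8, 4.1]
gripper_width: 49.9
```

```bash
python3 -c "
from h import *
where()"
```

```text
t 15.57 pos [543.8  41.7  66.9] yaw_y 172.37 case phi 97.57 in tool y,z from axis -17.4 82.0 F [-14.4   4.8   4.1] Ftool [-3.9 15.   2.8] j6 -0.5 w 49.9 tilt [-0.013 -0.002 -1.   ]
```

drive_tool:
  motion:
    - [0, 1.5, 0, 0]
    - [0, 2, 0, 0]
    - [0, 3, 0, 0]
    - [0, 3, 0, 0]
    - [0, 3, 0, 0]
    - [0, 3.5, 0.2, -2.5]
    - [0, 3.5, 0.2, -2.5]
    - [0, 3.5, 0.2, -2.5]
    - [0, 3, 0, 0]
    - [0, 0, 0, 0]

```text
clock: 16.4
position: [524.7, 46.0, 69.6]
ee_rot: [-0.5, 0.499, 0.499, 0.501]
contact_force: [-0.8, -0.8, -0.2]
gripper_width: 49.9
```

```bash
python3 -c "
from h import *
where();cv2.imwrite('pics/w2.png',arm.get_image('wrist')[:,:,::-1])"
```

```text
t 16.4 pos [524.7  46.   69.6] yaw_y 179.97 case phi 105.17 in tool y,z from axis -9.1 83.2 F [-0.8 -0.8 -0.2] Ftool [ 0.2  0.8 -0.8] j6 -0.4 w 49.9 tilt [ 0.003  0.001 -1.   ]
```

View pics/w2.png

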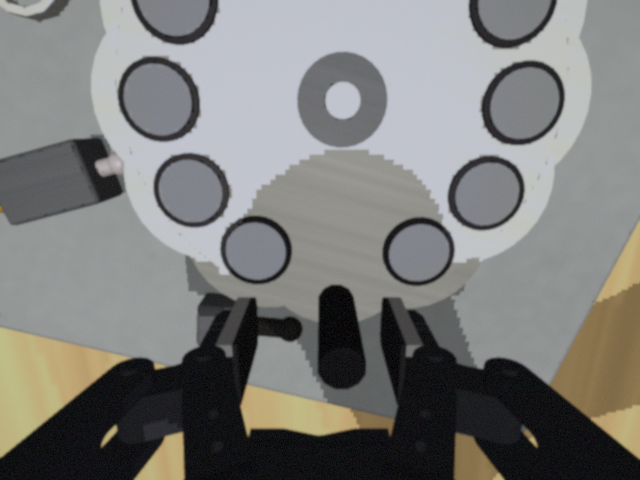

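Wrist view: hub (343,100), knob upright at (337,300–370) between the fingers and touching neither, detent ball (110,165) seated: the wheel has sprung back to the zero notch. Now the CCW clicks.

drive_tool:
  motion:
    - [0, 4, -0.6, 0]
    - [0, 5, -0.6, 0]
    - [0, 5, 0, 0]
    - [0, 5, 0, 0]
    - [0, 4, 0, 0]
    - [0, 2.5, -0.2, -1.5]
    - [0, 2.14, -0.5, -1.5]
    - [0, 2.14, -0.5, -1.5]
    - [0, 2.14, -0.5, -1.5]
    - [0, 2.14, -0.5, -1.5]

```text
clock: 17.28
position: [491.9, 42.3, 69.4]
ee_rot: [0.533, -0.464, -0.531, -0.467]
contact_force: [5.7, -0.2, -3.5]
gripper_width: 49.6
```

```bash
python3 -c "
from h import *
where()"
```

```text
t 17.28 pos [491.9  42.3  69.4] yaw_y 187.69 case phi 112.89 in tool y,z from axis 12.9 81.9 F [ 5.7 -0.2 -3.5] Ftool [ 3.5 -5.6 -1. ] j6 -0.28 w 49.6 tilt [ 0.005  0.001 -1.   ]
```

drive_tool:
  motion:
    - [0, 2.14, -0.4, -1.5]
    - [0, 2.14, -0.4, -1.5]
    - [0, 2.14, -0.4, -1.5]
    - [0, 2.14, -0.4, -1.5]
    - [0, 2.14, -0.4, -1.5]
    - [0, 2.14, -0.4, -1.5]

```text
clock: 17.78
position: [478.6, 37.2, 69.4]
ee_rot: [0.568, -0.422, -0.567, -0.423]
contact_force: [1.8, 0.3, 0.2]
gripper_width: 50.1
```

```bash
python3 -c "
from h import *
where()"
```

```text
t 17.78 pos [478.6  37.2  69.4] yaw_y 196.68 case phi 121.88 in tool y,z from axis 14.0 81.9 F [1.8 0.3 0.2] Ftool [-0.2 -1.8 -0.2] j6 -0.13 w 50.1 tilt [ 0.002  0.001 -1.   ]
```

drive_tool:
  motion:
    - [0, 1.1, -0.2, -0.8]
    - [0, 0.7, -0.1, -0.5]
    - [0, 0, 0, 0]
    - [0, 0, 0, 0]
    - [0, 0, 0, 0]

```text
clock: 18.2
position: [476.0, 36.0, 68.8]
ee_rot: [-0.571, 0.417, 0.571, 0.416]
contact_force: [0.4, -0.1, 0.8]
gripper_width: 50.0
```

```bash
python3 -c "
from h import *
where()"
```

```text
t 18.2 pos [476.   36.   68.8] yaw_y 197.81 case phi 123.01 in tool y,z from axis 15.3 81.8 F [ 0.4 -0.1  0.8] Ftool [-0.8 -0.4 -0.3] j6 -0.11 w 50.0 tilt [-0. -0. -1.]
```

drive_tool:
  motion:
    - [0, 0, 0, 0]
    - [0, 0, 0, 0]
    - [0, 0, 0, 0]
    - [0, 0, 0, 0]
    - [0, 0, 0, 0]
    - [0, 0, 0, 0]
    - [0, 3.56, -0.6, -2.5]
    - [0, 3.56, -0.6, -2.5]
    - [0, 3.56, -0.6, -2.5]
    - [0, 3.56, -0.6, -2.5]

```text
clock: 19.03
position: [463.7, 28.5, 68.9]
ee_rot: [-0.606, 0.365, 0.606, 0.364]
contact_force: [0.5, 0.9, -0.2]
gripper_width: 50.3
```

drive_tool:
  motion:
    - [0, 2.14, -0.4, -1.5]
    - [0, 2.14, -0.4, -1.5]
    - [0, 2.14, -0.4, -1.5]
    - [0, 2.14, -0.4, -1.5]
    - [0, 2.14, -0.4, -1.5]

```text
clock: 19.45
position: [458.3, 22.6, 69.4]
ee_rot: [0.63, -0.322, -0.627, -0.326]
contact_force: [4.7, 2.1, -3.7]
gripper_width: 49.8
```

```bash
python3 -c "
from h import *
where()"
```

```text
t 19.45 pos [458.3  22.6  69.4] yaw_y 215.43 case phi 140.63 in tool y,z from axis 12.0 81.9 F [ 4.7  2.1 -3.7] Ftool [ 3.7 -5.  -1.1] j6 0.21 w 49.8 tilt [ 0.006  0.002 -1.   ]
```

drive_tool:
  motion:
    - [0, 2.14, -0.4, -1.5]
    - [0, 2.14, -0.4, -1.5]
    - [0, 2.14, -0.4, -1.5]
    - [0, 2.14, -0.4, -1.5]
    - [0, 2.14, -0.4, -1.5]
    - [0, 2.14, -0.4, -1.5]
    - [0, 2.14, -0.4, -1.5]
    - [0, 1.43, -0.2, -1]

```text
clock: 20.12
position: [446.0, 8.8, 69.3]
ee_rot: [0.658, -0.259, -0.657, -0.26]
contact_force: [1.6, 0.1, 1.6]
gripper_width: 49.9
```

```bash
python3 -c "
from h import *
where()"
```

```text
t 20.12 pos [446.    8.8  69.3] yaw_y 226.9 case phi 152.1 in tool y,z from axis 14.0 82.2 F [1.6 0.1 1.6] Ftool [-1.6 -1.2 -1.1] j6 0.43 w 49.9 tilt [ 0.002  0.001 -1.   ]
```

Knob at about 150°, at the crest. Ease over it, let it rest, and re-approach.

drive_tool:
  motion:
    - [0, 1.1, -0.2, -0.8]
    - [0, 0.7, 0, -0.5]
    - [0, 0, 0, 0]
    - [0, 0, 0, 0]
    - [0, 0, 0, 0]
    - [0, 0, 0, 0]
    - [0, 0, 0, 0]
    - [0, 0, 0, 0]
    - [0, 0, 0, 0]
    - [0, 0, 0, 0]

```text
clock: 20.95
position: [444.0, 7.0, 68.9]
ee_rot: [-0.66, 0.253, 0.66, 0.253]
contact_force: [0.8, -0.7, -0.2]
gripper_width: 50.1
```

```bash
python3 -c "
from h import *
where()"
```

```text
t 20.95 pos [444.    7.   68.9] yaw_y 228.11 case phi 153.31 in tool y,z from axis 14.9 82.8 F [ 0.8 -0.7 -0.2] Ftool [ 0.2  0.  -1.1] j6 0.46 w 50.1 tilt [-0. -0. -1.]
```

Second click done. Third, the same way.

drive_tool:
  motion:
    - [0, 3.56, -0.8, -2.5]
    - [0, 3.56, -0.8, -2.5]
    - [0, 3.56, -0.6, -2.5]
    - [0, 3.56, -0.6, -2.5]
    - [0, 2.14, -0.4, -1.5]
    - [0, 2.14, -0.4, -1.5]
    - [0, 2.14, -0.4, -1.5]
    - [0, 2.14, -0.4, -1.5]
    - [0, 2.14, -0.4, -1.5]

```text
clock: 21.7
position: [435.0, -15.2, 68.9]
ee_rot: [0.692, -0.148, -0.691, -0.15]
contact_force: [0.4, 5.4, -2.2]
gripper_width: 50.1
```

```bash
python3 -c "
from h import *
where()"
```

```text
t 21.7 pos [435.  -15.2  68.9] yaw_y 245.7 case phi 170.9 in tool y,z from axis 13.1 82.6 F [ 0.4  5.4 -2.2] Ftool [ 2.2 -5.1  1.8] j6 0.81 w 50.1 tilt [ 0.002  0.002 -1.   ]
```

drive_tool:
  motion:
    - [0, 2.14, -0.5, -1.5]
    - [0, 2.14, -0.5, -1.5]
    - [0, 2.14, -0.5, -1.5]
    - [0, 2.14, -0.5, -1.5]
    - [0, 2.14, -0.5, -1.5]
    - [0, 2.14, -0.5, -1.5]
    - [0, 2.14, -0.4, -1.5]

```text
clock: 22.28
position: [432.0, -31.2, 68.9]
ee_rot: [-0.702, 0.085, 0.702, 0.085]
contact_force: [-1.5, 1.2, 0.1]
gripper_width: 49.9
```

```bash
python3 -c "
from h import *
where()"
```

```text
t 22.28 pos [432.  -31.2  68.9] yaw_y 256.2 case phi 181.4 in tool y,z from axis 14.1 82.6 F [-1.5  1.2  0.1] Ftool [-0.1 -0.8  1.7] j6 1.03 w 49.9 tilt [-0.  0. -1.]
```

drive_tool:
  motion:
    - [0, 1.1, -0.2, -0.8]
    - [0, 0.8, 0, -0.6]
    - [0, 0, 0, 0]
    - [0, 0, 0, 0]
    - [0, 0, 0, 0]
    - [0, 0, 0, 0]
    - [0, 0, 0, 0]

```text
clock: 22.87
position: [431.8, -33.4, 68.9]
ee_rot: [-0.703, 0.077, 0.703, 0.077]
contact_force: [-0.4, -0.7, -0.4]
gripper_width: 50.0
```

```bash
python3 -c "
from h import *
where();cv2.imwrite('pics/w3.png',arm.get_image('wrist')[:,:,::-1])"
```

```text
t 22.87 pos [431.8 -33.4  68.9] yaw_y 257.51 case phi 182.71 in tool y,z from axis 14.4 82.6 F [-0.4 -0.7 -0.4] Ftool [0.4 0.8 0.2] j6 1.05 w 50.0 tilt [-0. -0. -1.]
```

View pics/w3.png

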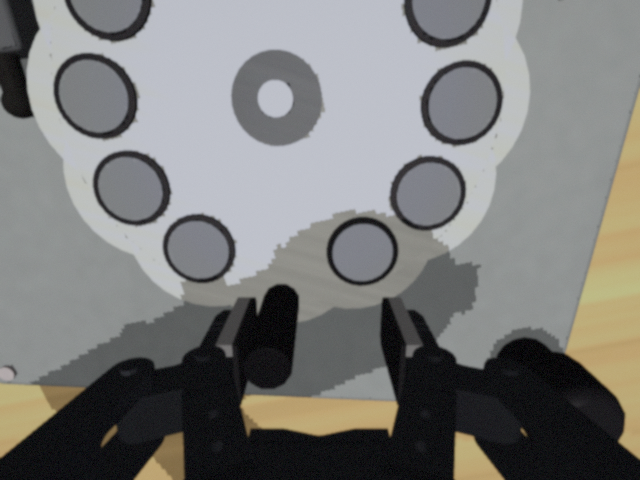

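Wrist view: the knob (283,300) is still near the left pad, with hub (276,98): the wheel is just about at the crest (~182°) and hasn't snapped. Nudging a bit on.

drive_tool:
  motion:
    - [0, 1.1, -0.3, -0.8]
    - [0, 0.7, -0.2, -0.5]
    - [0, 0, 0, 0]
    - [0, 0, 0, 0]
    - [0, 0, 0, 0]
    - [0, 0, 0, 0]
    - [0, 0, 0, 0]

```text
clock: 23.5
position: [432.0, -35.2, 68.9]
ee_rot: [0.704, -0.069, -0.704, -0.069]
contact_force: [0.3, 0.2, 0.1]
gripper_width: 50.0
```

```bash
cat > k.py <<'E'
from h import *
st,M=where();im=arm.get_image('wrist');cv2.imwrite('pics/k.png',im[:,:,::-1])
# knob body just above finger tips: dark columns in rows 292-300 between pads
m=(im[288:300].max(2)<45).mean(0)>.6
x=np.where(m)[0];print("dark cols rows288-300",x[(x>200)&(x<440)])
# knob base front edge on the wheel plane
g=cv2.cvtColor(im,7)
h=cv2.HoughCircles(g[40:160],cv2.HOUGH_GRADIENT,1,80,param1=80,param2=20,minRadius=38,maxRadius=50);print(h)
E
python3 k.py
```

```text
t 23.5 pos [432.  -35.2  68.9] yaw_y 258.81 case phi 184.01 in tool y,z from axis 14.3 82.4 F [0.3 0.2 0.1] Ftool [-0.1 -0.3 -0.3] j6 1.08 w 50.0 tilt [ 0. -0. -1.]
dark cols rows288-300 [305 306 307 308 309 310 311 312 313 314 315 316 317 318 319 320 321 322
 323 324 325 326 327 328 329 330 331 332 333 334]
[[[280.5  56.5  49.4]
  [454.5  18.5  49.4]
  [ 95.5 101.5  41.3]]]
```

Knob now centred between the pads: y≈0 relative to the TCP gives phi≈194, the third notch (195). Lift out and go outside the post with fingers shut.

drive_tool:
  motion:
    - [-6, 0, 0, 0]
    - [-14, 0, 0, 0]
    - [-18, 0, 0, 0]
    - [-20, 0, 0, 0]
    - [-18, 0, 0, 0]
    - [-10, 6, -6, 0]
    - [0, 15, -16, 0]
    - [0, 20, -21, 0]
    - [0, 20, -21, 0]
    - [0, 20, -21, 0]

```text
clock: 24.38
position: [500.3, -132.1, 155.7]
ee_rot: [0.704, -0.069, -0.703, -0.069]
contact_force: [-0.2, 0.7, 0.3]
gripper_width: 50.3
```

drive_tool:
  motion:
    - [0, 20, -21, 0]
    - [0, 20, -21, 0]
    - [0, 20, -21, 0]
    - [0, 11, -12, 0]
    - [0, 5, -6, 7]
    - [0, 0, 0, 7]
    - [0, 0, 0, 7]
    - [0, 0, 0, 7]
    - [0, 0, 0, 7]
    - [0, 0, 0, 7]
  grip: 0

```text
clock: 25.22
position: [564.3, -221.5, 155.2]
ee_rot: [-0.631, 0.319, 0.631, 0.318]
contact_force: [-0.2, -0.4, 0.7]
gripper_width: 0.1
```

drive_tool:
  motion:
    - [0, 0, 0, 7]
    - [0, 0, 0, 7]
    - [0, 0, 0, 7]
    - [0, 0, 0, 1]
    - [0, 0, 0, 0]

```text
clock: 25.63
position: [564.3, -221.4, 155.2]
ee_rot: [0.561, -0.431, -0.561, -0.431]
contact_force: [0.1, 0.6, -0.6]
gripper_width: 0.1
```

```bash
python3 -c "
from h import *
st,_=where();cv2.imwrite('pics/w4.png',arm.get_image('wrist')[:,:,::-1])"
```

```text
t 25.63 pos [ 564.3 -221.4  155.2] yaw_y 194.94 case phi 120.14 in tool y,z from axis 0.4 -190.6 F [ 0.1  0.6 -0.6] Ftool [ 0.6 -0.2  0.5] j6 0.37 w 0.1 tilt [ 0. -0. -1.]
```

View pics/w4.png

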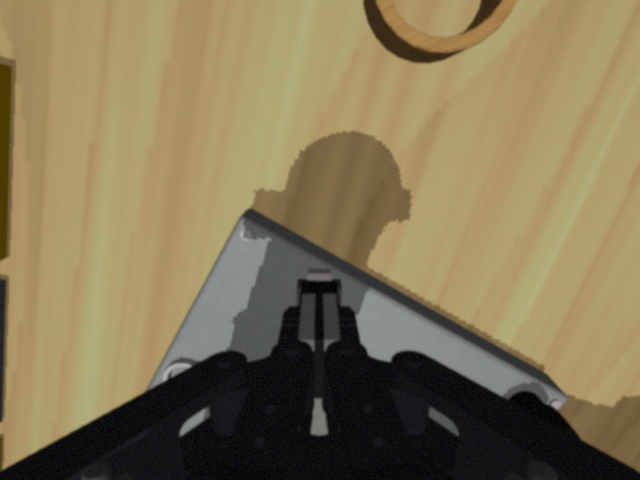

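Wrist view: shut fingers at (320,290) hide the post; ring at (180,370) and eyepiece at (540,400) are clear. Descend outside the post and feel inward.

drive_tool:
  motion:
    - [8, 0, 0, 0]
    - [14, 0, 0, 0]
    - [16, 0, 0, 0]
    - [16, 0, 0, 0]
    - [16, 0, 0, 0]
    - [11, 0, 0, 0]
    - [6, 0, 0, 0]
    - [0, 0, 4, 0]
    - [0, 0, 5, 0]
    - [0, 0, 3, 0]

```text
clock: 26.52
position: [561.7, -209.4, 68.7]
ee_rot: [0.561, -0.431, -0.56, -0.431]
contact_force: [-0.6, 0.2, 0.1]
gripper_width: -0.2
```

```bash
python3 -c "
from h import *
where()"
```

```text
t 26.52 pos [ 561.7 -209.4   68.7] yaw_y 194.85 case phi 120.05 in tool y,z from axis -0.5 -178.2 F [-0.6  0.2  0.1] Ftool [-0.1  0.5  0.4] j6 0.35 w -0.2 tilt [ 0.001 -0.    -1.   ]
```

drive_tool:
  motion:
    - [0, 0, 1.5, 0]
    - [0, 0, 1.5, 0]
    - [0, 0, 1.5, 0]
    - [0, 0, 1.5, 0]
    - [0, 0, 1.5, 0]
    - [0, 0, 1.5, 0]
    - [0, 0, 0, 0]

```text
clock: 27.1
position: [559.7, -201.4, 68.7]
ee_rot: [0.561, -0.431, -0.56, -0.431]
contact_force: [1.6, -3.8, 3.0]
gripper_width: -0.3
```

```bash
python3 -c "
from h import *
where()"
```

```text
t 27.1 pos [ 559.7 -201.4   68.7] yaw_y 194.83 case phi 120.03 in tool y,z from axis -0.6 -170.0 F [ 1.6 -3.8  3. ] Ftool [-3.  -0.5 -4.1] j6 0.33 w -0.3 tilt [ 0.002 -0.001 -1.   ]
```

drive_tool:
  motion:
    - [0, 0, 1.2, 0]
    - [0, 0, 1.2, 0]
    - [0, 0, 1.2, 0]
    - [0, 0, 1.2, 0]
    - [0, 0, 1.2, 0]
    - [0, 0, 1.2, 0]
    - [0, 0, 1.2, 0]
    - [0, 0, 1.2, 0]
    - [0, 0, 0, 0]

```text
clock: 27.85
position: [556.8, -191.5, 67.9]
ee_rot: [0.56, -0.431, -0.56, -0.431]
contact_force: [3.0, -3.0, 1.2]
gripper_width: -0.1
```

```bash
python3 -c "
from h import *
where()"
```

```text
t 27.85 pos [ 556.8 -191.5   67.9] yaw_y 194.83 case phi 120.03 in tool y,z from axis -0.3 -159.7 F [ 3.  -3.   1.2] Ftool [-1.2 -2.1 -3.7] j6 0.32 w -0.1 tilt [ 0.001  0.    -1.   ]
```

drive_tool:
  motion:
    - [0, 0, 0.8, 0]
    - [0, 0, 0.8, 0]
    - [0, 0, 0.8, 0]
    - [0, 0, 0, 0]

```text
clock: 28.18
position: [556.0, -189.4, 67.8]
ee_rot: [0.56, -0.431, -0.56, -0.431]
contact_force: [3.7, -2.6, 0.9]
gripper_width: 0.0
```

drive_tool:
  motion:
    - [0, 0, 0.6, 0]
    - [0, 0, 0.6, 0]
    - [0, 0, 0.6, 0]
    - [0, 0, 0, 0]

```text
clock: 28.52
position: [555.9, -188.8, 67.9]
ee_rot: [0.561, -0.431, -0.56, -0.431]
contact_force: [4.5, -7.4, 0.3]
gripper_width: -0.2
```

drive_tool:
  motion:
    - [0, 0, 0.5, 0]
    - [0, 0, 0.5, 0]
    - [0, 0, 0.5, 0]
    - [0, 0, 0, 0]
    - [0, 0, 0, 0]

```text
clock: 28.93
position: [555.9, -188.6, 68.0]
ee_rot: [0.561, -0.432, -0.559, -0.431]
contact_force: [5.3, -13.8, -1.2]
gripper_width: 0.1
```

```bash
python3 -c "
from h import *
where()"
```

```text
t 28.93 pos [ 555.9 -188.6   68. ] yaw_y 194.82 case phi 120.02 in tool y,z from axis -0.2 -156.7 F [  5.3 -13.8  -1.2] Ftool [  1.2  -1.6 -14.7] j6 0.31 w 0.1 tilt [ 0.002 -0.003 -1.   ]
```

Hard end at about 15 N, right where full travel was predicted (r≈157). Back off, lift and check.

drive_tool:
  motion:
    - [0, 0, -2, 0]
    - [0, 0, -3, 0]
    - [0, 0, -5, 0]
    - [0, 0, -8, 0]
    - [0, 0, -10, 0]
    - [-8, 0, -4, 0]
    - [-16, 0, 0, 0]
    - [-24, 0, 0, 0]
    - [-30, 0, 0, 0]
    - [-30, 0, 0, 0]

```text
clock: 29.77
position: [562.6, -217.7, 177.0]
ee_rot: [-0.56, 0.432, 0.561, 0.431]
contact_force: [0.3, -0.2, 0.7]
gripper_width: 0.2
```

drive_tool:
  motion:
    - [-20, 0, -15, 0]
    - [-10, 0, -25, 0]
    - [0, 0, -30, 0]
    - [0, 0, -30, 0]
    - [0, 0, -30, 0]
    - [0, 0, -20, 0]
    - [0, 0, -10, 0]
    - [0, 0, 0, 0]

```text
clock: 30.43
position: [603.8, -374.0, 205.2]
ee_rot: [-0.559, 0.432, 0.56, 0.432]
contact_force: [-0.7, 0.3, -0.3]
gripper_width: 0.1
```

Run:
```python
from h import *
where()
im=arm.get_image('top')[:,:,::-1];cv2.imwrite('pics/top1.png',im)
a=cv2.imread('pics/top0.png')
f=lambda q:cv2.resize(q[150:335,250:430],(400,411),interpolation=2)
cv2.imwrite('pics/cmp.png',np.hstack([f(a),f(im)]))
cells=None
```

```text
t 30.43 pos [ 603.8 -374.   205.2] yaw_y 194.65 case phi 119.85 in tool y,z from axis -0.2 -348.1 F [-0.7  0.3 -0.3] Ftool [0.3 0.6 0.4] j6 0.58 w 0.1 tilt [-0.001  0.    -1.   ]
```

View pics/cmp.png

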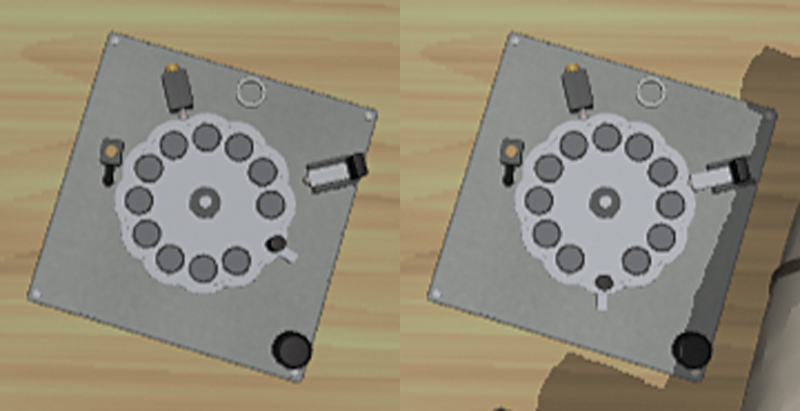

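Comparison crop (before | after): the knob now points straight back at (604,283), case angle 195°, which is the third position. The bolt post has moved in by about 19 px (about 18 mm), with its tip in the rim at (693,180). The eyepiece, ring and case haven't moved.

```bash
python3 -c "
from bench import arm
print(arm.job_done())"
```

```text
the job is handed in; nothing more can be done
None
```

The filter wheel is in its third position with the lock bolt home. The job was handed in with the clock at about 30.5 s of the 72 allowed.

- **Stop press:** I pushed the wheel clockwise from notch 5 and met the sprung stop at about −0.12 rad. I pressed there at about 13.5–15 N for over a second; the highest reading was about 15.7 N. The wrist picture then showed the wheel back in its zero notch.
- **Three clicks:** I let the wheel rest after each click. On the third, the wheel first hung at the half-way crest, and a nudge of about 1° snapped it in. For the first two clicks, I judged the snap by the push force dropping to zero and by meeting the knob again at the next notch.
- **Lock bolt:** I pushed it in against about 4 N of drag to a hard end, ending at about 15 N where full travel was predicted.

In the last top view, the knob stands at case angle 195° (third notch) and the bolt tip is in the rim. The post had moved about 18 mm, and the eyepiece and filter ring were where they started. I did not compare the table objects before and after, but the arm passed well above them. The arm was clear of everything, and no check failed or disagreed.

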